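# Lift a slant-culture tube from its sloping rack and hold it upright

### The job

The slant cultures have set. Draw the red-capped tube out of the sloping rack, turn it upright with the cap on top, and finish holding it there, steady and raised, its bottom well over 10 cm above the bench; do not put it down or let go. Leave the other two tubes in their sockets undisturbed, and do not knock the petri dish or the jar.

Things in the scene. Friction and masses are not known exactly. Their poses are not given: they have to be found in the camera images.
- tube_red: red-capped tube, 82 mm long, 30 g: clear barrel 16 mm across, red cap 19 mm across (68 to 82 mm from the bottom). Origin: centre of its bottom end; z runs along the tube to the cap. Starts 36 mm deep in any one of the rack's sockets, leaning 55 degrees from vertical (4 degrees of play), cap up and out; slides out freely along its z axis.
- tube_green: green-capped tube, 82 mm long, 30 g: clear barrel 16 mm across, green cap 19 mm across (68 to 82 mm from the bottom). Origin: centre of its bottom end; z runs along the tube to the cap. In another socket of the rack; leave it there.
- blue_cap_tube: blue-capped tube, 82 mm long, 30 g: clear barrel 16 mm across, blue cap 19 mm across (68 to 82 mm from the bottom). Origin: centre of its bottom end; z runs along the tube to the cap. In another socket of the rack; leave it there.
- slant_rack: White sloping tube rack on a grey base plate, fixed to the bench, 200 mm long, 85 mm deep, 87 mm high. Origin: centre of the underside; z up; y along the row of sockets; the caps lean out towards its -x side, which roughly faces the robot. 46 mm of each tube stands out.
- socket_mouth (a point): Centre of the middle socket's mouth. The three round sockets are 18 mm across, 36 mm deep, 65 mm apart along the rack's y (one each side of this); their axes point out along (-0.819, 0, 0.574) in the rack's frame.
- petri_dish: Loose closed petri dish, 92 mm across, 14 mm tall, left of the rack; origin at the centre of its underside. Bystander.
- specimen_jar: Loose white-lidded jar, 57 mm across, 117 mm tall, right of the rack; origin at the centre of its underside. Bystander.

How it is judged:
By the outcome, as a careful person would: the job done as asked, in the order asked, and still so for the second after the job is handed in, while the arm keeps its last pose, push and grip.
It also fails if it takes over 45 s, if anything falls off the work surface, if the arm or the gripper's body presses on something with over 40 N, if the wrist force passes 120 N, or if a joint passes its speed limit or range.

### The arm

A 7-joint arm with a two-finger parallel gripper is mounted at the origin on the work surface; the furniture and walls round the work are solid. World frame = base frame: x ahead of the robot, y to its left, z up, the work surface at z = 0. Lengths are in m, angles in rad, forces in N, time in s.
With the tool pointing down it reaches from about 0.35 to 0.9 m from the base axis. Payload 19.9 kg.
Tool frame: the origin (TCP) lies midway between the tips of the shut fingers; the grasp point (between the pads) lies 19 mm behind it; z points along the fingers, y is the line along which they close (so a half turn about z gives the same grasp; the last joint's range is limited). The gripper opens to 85 mm and grips with 20 to 120 N. Pads are 22 mm wide; open, the fingers measure 114 mm over their backs; the gripper's body (76 mm by 85 mm) begins 54 mm behind the grasp point. The pads swing forward as they close: fully open they stand 13 mm farther back than shut.
Start: joints at [1.091, 0.417, -0.01, 1.614, 0.005, 1.111, -0.053], TCP at [0.266, -0.566, 0.231] pointing down, gripper open.
Joint ranges: [-2.81, 2.81], [-0.39, 2.02], [-1.27, 1.25], [0.06, 2.57], [-1.19, 4.33], [0.19, 2], [-2.82, 2.82]. Speed limits (rad/s): [1.89, 1.89, 2.39, 2.39, 3.01, 3.01, 3.01].

### API

Orientations are given as a unit quaternion [x, y, z, w].
In Python, from plant import bot, viewer, order gives the robot as it stands (bot), with the cameras (viewer) and the job (order). Calls block until the motion is done:
- bot.reach(position, orientation): joint-space move of the TCP to a pose.
- bot.move_l(position, frame=None, v=0.15, force_limit=None): straight line of the TCP; frame=None keeps the orientation; v is the mean speed in m/s. With force_limit (N) it stops when the force on the tool has changed by that much, and returns True; else False.
- bot.movej(angles): joint-space move.
- bot.gripper_to(opening): finger opening in m; the grip force is fixed at half the most; returns when the fingers have stopped.
- bot.wait(seconds).
- bot.ik(position, orientation): joint angles nearest the present ones, or None.
- viewer.read_camera(name): name is "scene" or "top" or "wrist"; returns a dict with "color" (420x560x3 uint8, blue, green, red), "camera_matrix" (3x3 intrinsics, pixels), "k1" (the pictures are not rectified: a ray, as slopes to the right and down, at radius r is drawn at 1 + k1 r^2 times it, then the intrinsics apply), "view" (4x4, takes a point from world to camera coordinates). Camera axes: x right, y down, z forward; pixel columns grow to the right and rows downward; lengths in m; the calibration is good to about 2 mm. A picture is of the moment at which its call begins. There is no depth.
A pose or a line that the arm cannot do raises bot.Unreachable and nothing moves.
- order.sign_off(): hands the job in; it is judged then, once.
Readings, each from a call of its own:
- bot.read_time_s(): time.
- bot.read_joint_pos(): joint angles.
- bot.read_qd(): joint speeds.
- bot.read_joint_torque(): joint torques, N m.
- bot.read_tool_pos(): TCP position.
- bot.read_ee_rot(): TCP orientation.
- bot.read_force(): force on the tool from outside, world axes, zero at the start.
- bot.read_ft_torque(): the same for the moment, N m.
- bot.read_width(): finger opening in m.
- bot.read_grasp_force(): force on a finger pad.
Only numpy, scipy, OpenCV 4.12 (cv2) and the standard library are available. Lean on these libraries where they do the work, as an engineer would, in place of code of your own. Each camera call takes 0.05 s, during which the arm holds its last target. There are 200 camera calls.

## Working session

There is one attempt and no reset: what is moved stays moved. The work goes in short steps, each a Python script; the robot and the scene stay as the last script left them, time stands still between calls to the robot, and variables do not carry over. Pictures are saved under pics/ and viewed, at most 10 in all, crops included, and the job is handed in when it is done.

```bash
ls; mkdir -p pics
python3 - <<'E'
from plant import bot, viewer, order
import cv2,numpy as np
ims=[]
for n in ["scene","top","wrist"]:
    d=viewer.read_camera(n); cv2.imwrite(f"pics/{n}0.png",d["color"]); ims.append(d["color"])
    print(n,d["camera_matrix"].tolist(),d["k1"],np.round(d["view"],4).tolist())
cv2.imwrite("pics/all0.png",np.hstack(ims[:2]))
print(bot.read_time_s(),bot.read_ee_rot(),bot.read_width())
E
```

```text
pics
plant.py
scene [[398.59452260800657, 0.0, 280.83924314521374], [0.0, 398.59452260800657, 209.9960047697824], [0.0, 0.0, 1.0]] -0.00046899014118060645 [[-0.7844, -0.6202, 0.0109, 0.3556], [-0.4266, 0.5266, -0.7353, 0.2591], [0.4503, -0.5814, -0.6776, 0.7626], [0.0, 0.0, 0.0, 1.0]]
top [[411.2176976689828, 0.0, 279.5501535617673], [0.0, 411.2176976689828, 208.90976244809383], [0.0, 0.0, 1.0]] -0.07005588042242107 [[0.0704, -0.9975, -0.0042, -0.0414], [-0.9763, -0.068, -0.2054, 0.4683], [0.2047, 0.0186, -0.9787, 0.9446], [0.0, 0.0, 0.0, 1.0]]
wrist [[344.09560589254795, 0.0, 282.67303956624625], [0.0, 344.09560589254795, 211.28106927644558], [0.0, 0.0, 1.0]] -0.05618029284033217 [[0.4246, -0.9054, -0.0017, -0.6246], [-0.864, -0.4057, 0.2982, -0.0385], [-0.2707, -0.1252, -0.9545, 0.3788], [0.0, 0.0, 0.0, 1.0]]
0.15 [ 9.76025412e-01  2.17656064e-01 -1.62314623e-04 -4.55178700e-04] 0.08548537357432967
```

View pics/all0.png

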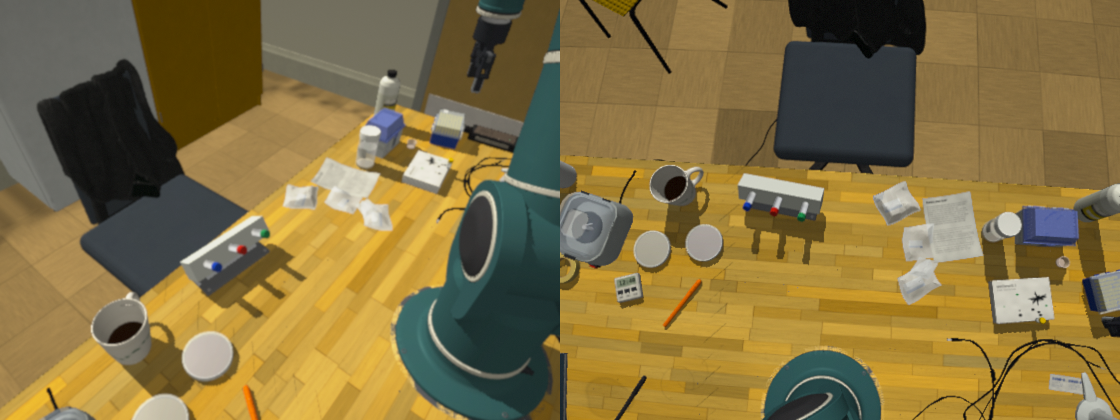

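The scene view has the caps at blue (216,266), red (241,248) and green (265,233). The top view has them at about (188,205), (215,211) and (243,215). So red is in the middle socket, and I'll triangulate all three.

```bash
cat > h.py <<'E'
import cv2,numpy as np
from plant import bot, viewer, order
def mask(im,c):
    h=cv2.cvtColor(im,cv2.COLOR_BGR2HSV); H,S,V=cv2.split(h)
    m={'red':((H<6)|(H>174)),'green':(H>50)&(H<85),'blue':(H>108)&(H<128)}[c]&(S>120)&(V>40)
    return m.astype(np.uint8)
def blobs(im,c,roi):
    x0,y0,x1,y1=roi; m=np.zeros(im.shape[:2],np.uint8); m[y0:y1,x0:x1]=mask(im,c)[y0:y1,x0:x1]
    n,l,s,ce=cv2.connectedComponentsWithStats(m)
    if n<2: return None
    i=1+np.argmax(s[1:,4]); return ce[i],s[i]
def und(d,p): return cv2.undistortPoints(np.array(p,float).reshape(-1,1,2),d["camera_matrix"],np.array([d["k1"],0,0,0.])).reshape(-1,2)
def tri(d1,p1,d2,p2):
    X=cv2.triangulatePoints(d1["view"][:3],d2["view"][:3],und(d1,p1).T,und(d2,p2).T); X=(X[:3]/X[3]).T
    return X
def proj(d,P):
    V=np.array(d["view"]); return cv2.projectPoints(np.array(P,float).reshape(-1,1,3),cv2.Rodrigues(V[:3,:3])[0],V[:3,3],d["camera_matrix"],np.array([d["k1"],0,0,0.]))[0].reshape(-1,2)
E
python3 - <<'E'
from h import *
s=viewer.read_camera("scene");t=viewer.read_camera("top")
P={}
for c in ['blue','red','green']:
    a=blobs(s["color"],c,(170,200,300,300)); b=blobs(t["color"],c,(160,160,280,235)); print(c,a,b)
    X=tri(s,a[0],t,b[0])[0]; P[c]=X; print(X, proj(s,X)-a[0],proj(t,X)-b[0])
print(np.linalg.norm(P['blue']-P['red']),np.linalg.norm(P['green']-P['red']))
a=cv2.resize(s["color"][200:300,160:300],None,fx=5,fy=5,interpolation=cv2.INTER_CUBIC)
b=cv2.resize(t["color"][160:260,150:290],None,fx=5,fy=5,interpolation=cv2.INTER_CUBIC)
cv2.imwrite("pics/crop1.png",np.hstack([a,b]))
E
```

```text
blue (array([216.32394366, 266.64788732]), array([212, 262,  10,  10,  71], dtype=int32)) (array([187.06, 205.94]), array([184, 202,   8,   9,  50], dtype=int32))
[0.45426036 0.20699068 0.08457072] [[-0.16548429 -0.05315794]] [[0.06359102 0.13250951]]
red (array([241.57746479, 249.29577465]), array([237, 245,  10,   9,  71], dtype=int32)) (array([213.75438596, 210.96491228]), array([210, 207,   9,   9,  57], dtype=int32))
[0.44604002 0.14268152 0.08579769] [[-0.37152195 -0.11395748]] [[0.14318216 0.31326183]]
green (array([264.46666667, 233.26666667]), array([261, 230,   8,   7,  45], dtype=int32)) (array([240.98113208, 216.50943396]), array([237, 213,   9,   8,  53], dtype=int32))
[0.4377298  0.07839378 0.08670374] [[-0.10900729 -0.03162816]] [[0.04223763 0.09641285]]
0.06484402253699503 0.06482895719359484
```

View pics/crop1.png

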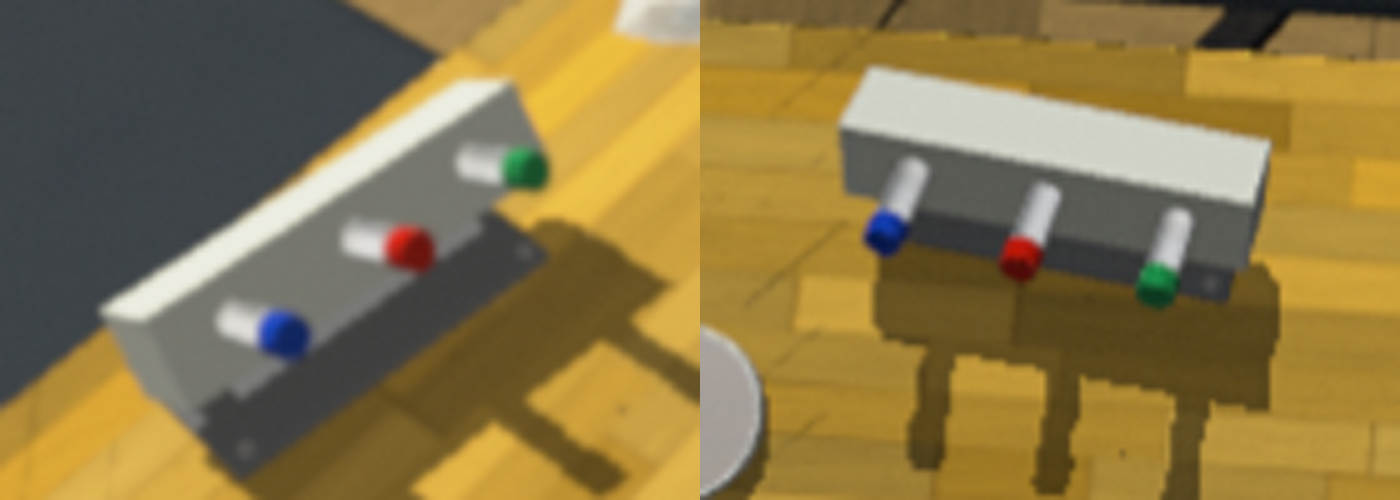

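```bash
cat >> h.py <<'E'
from scipy.spatial.transform import Rotation as R
C=np.array([0.446,0.1427,0.0858])          # red cap, triangulated
yr=np.array([0.0165,0.1286,0]);yr/=np.linalg.norm(yr); xr=np.cross(yr,[0,0,1.])
A=-0.819*xr+np.array([0,0,.574])           # tube axis, outwards
def quat(tilt,s=1):
    "tool z: tilt rad from straight down towards rack +x; closing along rack y"
    z=np.sin(tilt)*xr-np.cos(tilt)*np.array([0,0,1.]); y=s*yr
    return R.from_matrix(np.c_[np.cross(y,z),y,z])
def tcp(g,q): return g+0.019*q.as_matrix()[:,2]
E
python3 - <<'E'
from h import *
print(xr,yr,A, 'mouth',C-.039*A)
for b in range(0,95,10):
  for s in (1,-1):
    q=quat(np.radians(55-b),s); f=quat(np.radians(-b),s)
    js=[]
    for off in (0,.03,.06,.12):
        g=C+off*A if off<.1 else C+.06*A
        js.append(bot.ik(tcp(g,q),q.as_quat()))
    fin=bot.ik(tcp(np.array([.45,.14,.30]),f),f.as_quat())
    print(b,s,[None if j is None else np.round(j,2).tolist() for j in (js[0],js[2],fin)])
E
```

```text
[ 0.99186919 -0.1272616   0.        ] [0.1272616  0.99186919 0.        ] [-0.81234086  0.10422725  0.574     ] mouth [0.47768129 0.13863514 0.063414  ]
0 1 [None, None, [0.56, 0.19, -1.03, 1.9, 0.18, 1.15, 0.91]]
0 -1 [None, None, [0.41, 0.15, -0.84, 1.9, 0.13, 1.14, -2.18]]
10 1 [[0.26, 0.71, -1.09, 2.5, 2.01, 1.17, -0.91], None, [0.53, 0.32, -1.03, 1.8, 0.18, 1.32, 0.89]]
10 -1 [[-0.37, 0.43, -0.37, 2.52, 2.05, 0.78, 1.95], None, [0.29, 0.24, -0.7, 1.81, 0.07, 1.3, -2.14]]
20 1 [[-0.33, 0.35, -0.32, 2.45, 1.81, 0.51, -0.88], [-0.39, 0.19, -0.37, 2.52, 1.56, 0.52, -0.73], [0.49, 0.44, -1.01, 1.71, 0.16, 1.48, 0.88]]
20 -1 [[-0.93, 0.35, 0.34, 2.47, 1.95, 0.31, 2.05], [-1.23, 0.2, 0.53, 2.54, 1.56, 0.35, 2.37], [0.2, 0.33, -0.59, 1.72, 0.01, 1.45, -2.1]]
30 1 [[0.49, 0.63, -1.19, 2.35, 1.52, 0.83, -0.36], [0.06, 0.22, -0.73, 2.43, 1.14, 0.49, -0.21], [0.43, 0.54, -0.95, 1.63, 0.11, 1.61, 0.88]]
30 -1 [[0.41, 0.55, -1.09, 2.35, 1.48, 0.74, 2.78], [-1.49, 0.24, 0.94, 2.47, 0.42, 0.21, -2.69], [0.13, 0.42, -0.51, 1.64, -0.05, 1.6, -2.07]]
40 1 [[0.27, 0.44, -0.85, 2.26, 0.99, 0.58, 0.11
[... 720 characters left out ...]
0.36, -0.66, 2.14, 0.24, 0.8, -2.33], [0.01, 0.67, -0.31, 1.46, -0.23, 2.0, -2.03]]
70 1 [[0.34, 0.66, -0.83, 1.94, 0.4, 1.0, 0.75], [0.49, 0.62, -1.05, 2.03, 0.43, 1.05, 0.64], None]
70 -1 [[0.12, 0.56, -0.53, 1.95, 0.18, 0.94, -2.2], [0.16, 0.45, -0.62, 2.04, 0.14, 0.96, -2.22], None]
80 1 [[0.31, 0.73, -0.78, 1.83, 0.29, 1.16, 0.84], [0.41, 0.67, -0.93, 1.94, 0.29, 1.17, 0.77], None]
80 -1 [[0.07, 0.63, -0.45, 1.84, 0.07, 1.11, -2.1], [0.12, 0.52, -0.53, 1.94, 0.05, 1.12, -2.13], None]
90 1 [[0.29, 0.83, -0.76, 1.73, 0.23, 1.32, 0.89], [0.35, 0.74, -0.85, 1.84, 0.2, 1.31, 0.85], None]
90 -1 [[0.04, 0.72, -0.39, 1.74, -0.0, 1.28, -2.03], [0.08, 0.61, -0.46, 1.85, -0.03, 1.28, -2.06], None]
```

Run:
```python
from h import *
q=quat(np.radians(5),-1)
bot.gripper_to(0.045)
p=tcp(C,q)+[0,0,.16]
j0=np.array(bot.read_joint_pos()); j1=bot.ik(p,q.as_quat()); print(np.round(j1,2))
bot.reach(p,q.as_quat())
print(bot.read_time_s(),bot.read_tool_pos(),bot.read_width(),np.round(bot.read_joint_pos(),2),bot.read_force())
ds=[]
for k,z in enumerate((0.16,0.09)):
    if k: bot.move_l(tcp(C,q)+[0,0,z])
    d=viewer.read_camera("wrist"); ds.append(d)
cv2.imwrite("pics/w1.png",np.hstack([d["color"] for d in ds]))
import pickle; pickle.dump(ds,open("w.pkl","wb"))
for d in ds: print(proj(d,[C,C-.039*A,C+.007*A]))
```

```text
[ 0.41  0.17 -0.89  2.02  0.23  0.95 -2.29]
3.3083 [0.44791883 0.14196746 0.22686258] 0.04521697668635681 [ 0.41  0.17 -0.89  2.02  0.23  0.95 -2.28] [-0.18788833  0.80311916 -0.53048991]
[[281.78469949 213.88758612]
 [281.80902746 173.93573907]
 [281.78021882 221.49612224]]
[[282.64990967 236.97804099]
 [282.68643068 184.43131902]
 [282.64284764 247.14125812]]
```

View pics/w1.png

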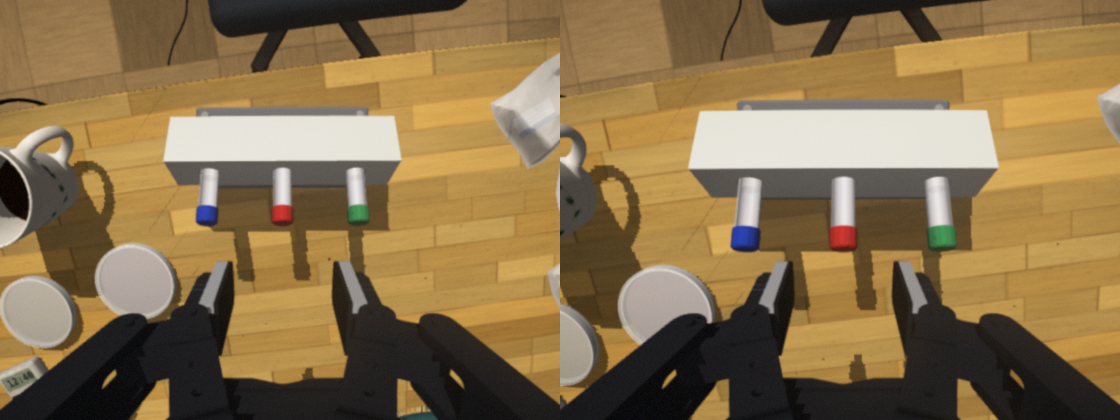

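The predicted cap centres, (281.8,213.9) and (282.6,237.0), match the red cap seen at about (282,214) and (283,238). The fingers straddle it and clear both neighbours. Next I go down, grip and look.

Run:
```python
from h import *
q=quat(np.radians(5),-1)
g=tcp(C,q)+.002*q.as_matrix()[:,2]
print('stop?',bot.move_l(g,v=0.06,force_limit=10), bot.read_tool_pos()-g)
f0=bot.read_force(); bot.gripper_to(0.0); bot.wait(.2)
print(bot.read_width(),bot.read_grasp_force(),f0,bot.read_force(),bot.read_ft_torque())
# what a 75 mm pull along A and a turn need
for d in (.03,.05,.065): print(bot.ik(g+d*A,q.as_quat()))
print(bot.read_time_s())
```

```text
stop? False [1.51155698e-04 5.41051405e-06 2.47135366e-04]
0.01697320592335506 58.39187443256378 [-0.23653241 -0.15523586 -0.21221669] [-0.61448116  0.71972415  1.69050133] [-0.05243067  0.17135582 -0.01307755]
[ 0.22203349  0.38900656 -0.74852554  2.19705307  0.53139672  0.64772075
 -2.60354248]
[ 0.24054657  0.34406392 -0.78211935  2.22197922  0.48980373  0.65698198
 -2.59005228]
[ 0.25632928  0.30881693 -0.80894794  2.23955369  0.45472333  0.66475484
 -2.57648539]
6.275
```

Run:
```python
from h import *
d=viewer.read_camera("wrist"); s=viewer.read_camera("scene")
a=cv2.resize(d["color"][170:320,180:380],None,fx=4,fy=4,interpolation=cv2.INTER_CUBIC)
b=cv2.resize(s["color"][190:290,180:313],None,fx=6,fy=6,interpolation=cv2.INTER_CUBIC)
cv2.imwrite("pics/g1.png",np.hstack([a,b]))
```

```text
(no output)
```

View pics/g1.png

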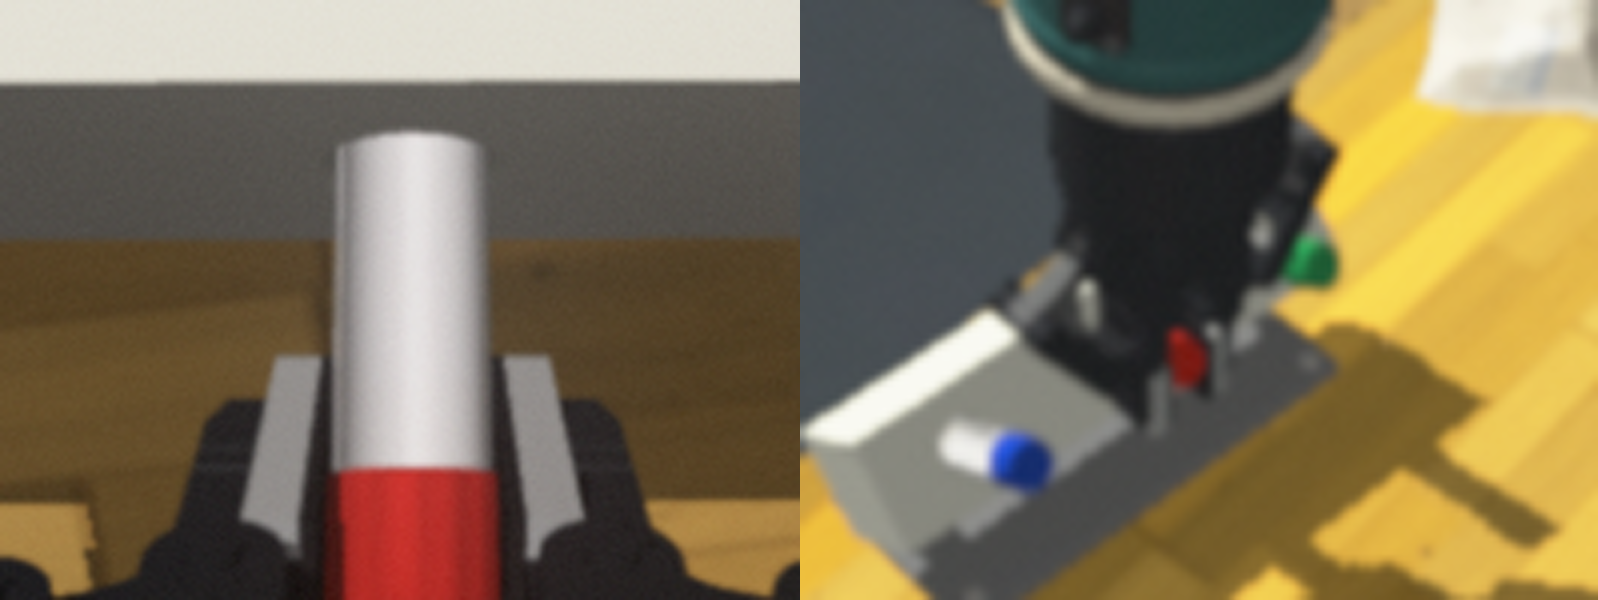

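The wrist crop shows the cap centred between the pads, and the scene crop shows the red cap held with green and blue clear. The axis looks right, so I pull along it under a force limit.

Run:
```python
from h import *
p0=bot.read_tool_pos()
for d in (.01,.03,.065):
    st=bot.move_l(p0+d*A,v=0.04,force_limit=12)
    print(d,st,bot.read_width(),bot.read_grasp_force(),bot.read_force(),bot.read_ft_torque(),bot.read_time_s())
    if st: break
s=viewer.read_camera("scene");t=viewer.read_camera("top");w=viewer.read_camera("wrist")
b=cv2.resize(s["color"][180:300,170:330],None,fx=4,fy=4)
cv2.imwrite("pics/p1.png",np.hstack([b,cv2.resize(w["color"],(640,480))]))
```

```text
0.01 False 0.01712639083626353 58.41415822505951 [-0.07761227  0.38649091  0.31124738] [-0.02664143  0.07136515 -0.00660043] 6.775
0.03 False 0.016915872042808755 58.41728925704956 [-0.894654   -0.84531951 -0.27474144] [ 0.01342975  0.08615916 -0.00375192] 7.425
0.065 False 0.017026372698917845 58.41782033443451 [-0.02838346  0.63715052 -0.52130101] [-0.03862205  0.1131217  -0.02402024] 8.45
```

View pics/p1.png

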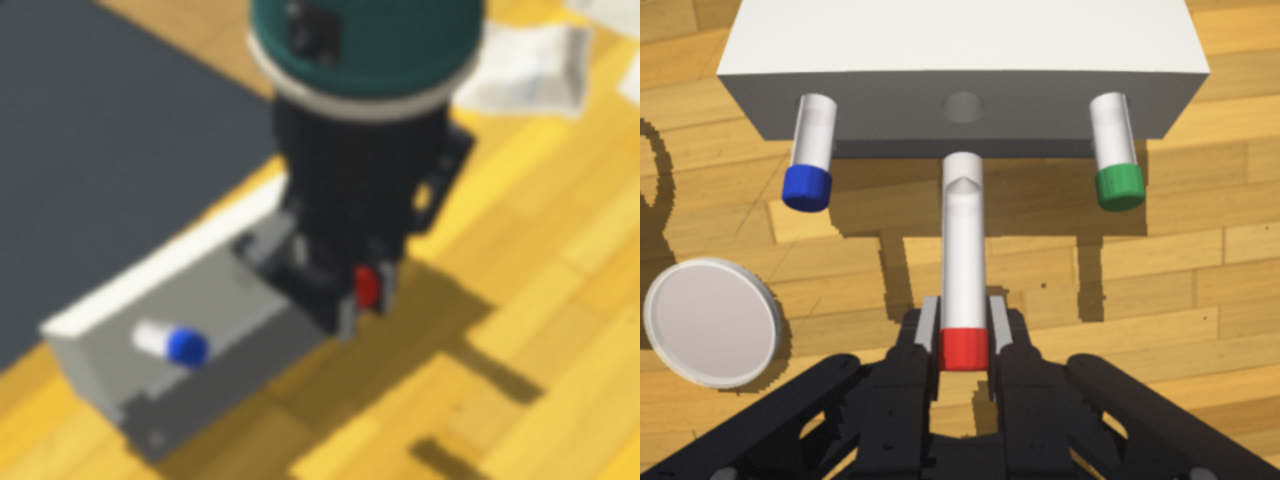

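The tube is out: the empty middle socket is visible, and blue and green are still seated. Now I lift it clear, then turn it upright.

Run:
```python
from h import *
p=bot.read_tool_pos()
print(bot.move_l(p+np.array([-.02,0,.17]),v=0.12,force_limit=15))
f=quat(np.radians(-50),-1)
G=np.array([.44,.14,.30]); P=tcp(G,f)
print(bot.read_joint_pos(),bot.ik(P,f.as_quat()))
bot.reach(P,f.as_quat()); bot.wait(.3)
print(bot.read_time_s(),bot.read_tool_pos()-P,bot.read_width(),bot.read_grasp_force(),bot.read_joint_pos())
print((R.from_quat(bot.read_ee_rot())*f.inv()).magnitude())
s=viewer.read_camera("scene");t=viewer.read_camera("top");w=viewer.read_camera("wrist")
import pickle; pickle.dump((s,t,w),open("u.pkl","wb"))
cv2.imwrite("pics/u1.png",np.hstack([s["color"],t["color"],w["color"]]))
for d in (s,t,w): print(proj(d,[G,G-[0,0,.075]]))
```

```text
False
[ 0.4694655  -0.0873296  -0.89858687  2.09414537 -0.02651296  1.02873834
 -2.1151929 ] [ 0.40781926  0.7483468  -0.97327076  1.51972103  0.03625687  1.85657947
 -2.34380609]
11.7333 [-1.58954875e-04  7.76736192e-05  4.15988480e-04] 0.01705031052869355 58.48688006401062 [ 0.40779704  0.74683054 -0.97336934  1.52013537  0.03620572  1.85632563
 -2.34374701]
0.001388438993184093
[[237.7745817  165.48064693]
 [240.33852341 198.83604949]]
[[196.12134725 191.03651222]
 [203.7292562  200.36846387]]
[[281.51305553 301.47022012]
 [281.7904978  145.69727866]]
```

View pics/u1.png

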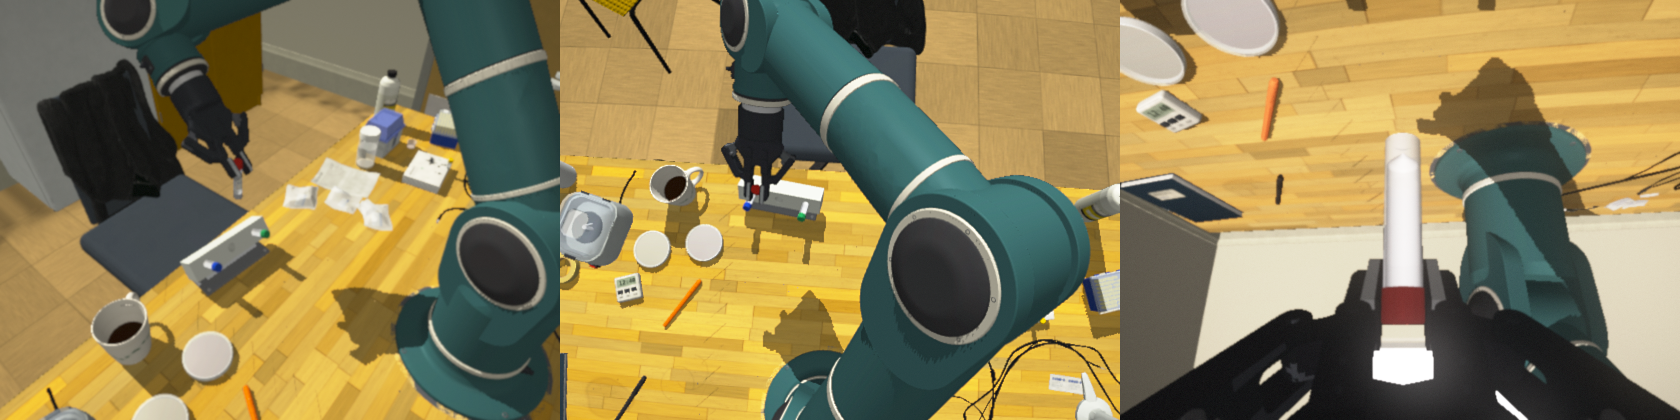

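The tube hangs cap-up under the tilted gripper, clear of the rack. Its bottom is near wrist pixel (283,135), against an expected axis point of (282,146). I'll enlarge to check it's plumb.

Run:
```python
from h import *
import pickle
s,t,w=pickle.load(open("u.pkl","rb")); G=np.array([.44,.14,.30])
def circ(c,r,n=16): 
    a=np.linspace(0,2*np.pi,n); return c+np.c_[r*np.cos(a),r*np.sin(a),0*a]
sc=cv2.resize(s["color"][140:220,190:290],None,fx=8,fy=8,interpolation=cv2.INTER_CUBIC)
ww=cv2.resize(w["color"][110:350,230:340],None,fx=2.667,fy=2.667,interpolation=cv2.INTER_CUBIC)
for h,r in ((.007,.0095),(-.007,.0095),(-.075,.008)):
    for P in proj(s,circ(G+[0,0,h],r)): cv2.circle(sc,tuple(int(v) for v in ((P-[190,140]+.5)*8)),2,(255,0,255),-1)
    for P in proj(w,circ(G+[0,0,h],r)): cv2.circle(ww,tuple(int(v) for v in ((P-[230,110]+.5)*2.667)),2,(255,0,255),-1)
cv2.imwrite("pics/u2.png",np.hstack([sc,ww[:640]]))
```

```text
(no output)
```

View pics/u2.png

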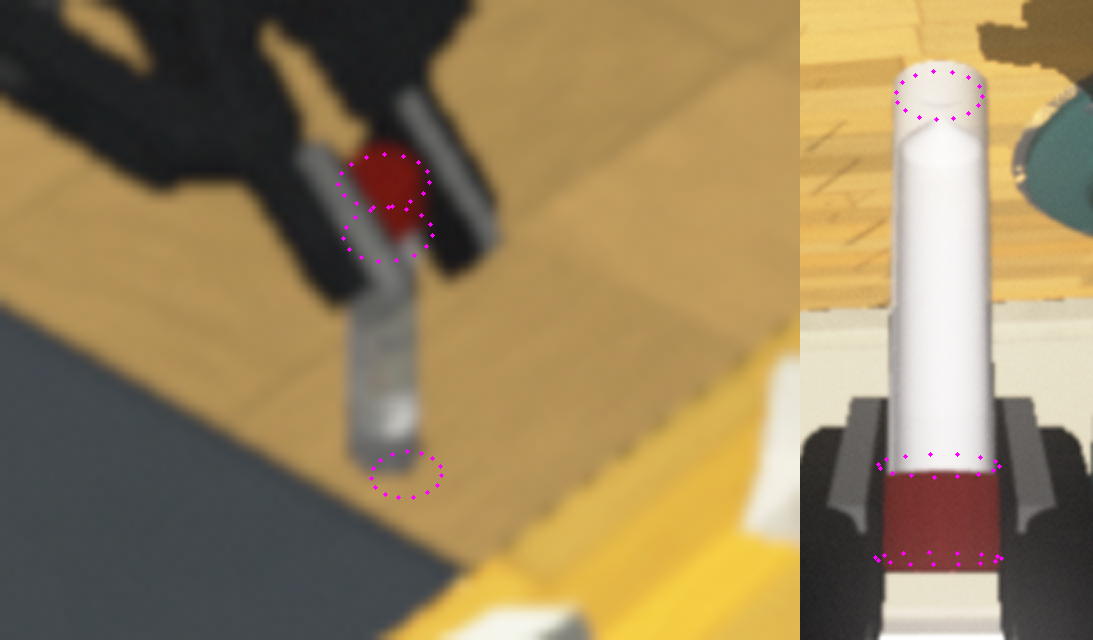

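In the scene crop the tube's axis runs straight down at column 384, where a plumb tube would slant to column 406. So it leans a few degrees with its bottom towards the rack, which fits the socket play. I'll triangulate the bottom and correct the lean.

```bash
cat > fix.py <<'E'
from h import *
import pickle
s,t,w=pickle.load(open("u.pkl","rb")); G=np.array([.44,.14,.30])
B=tri(s,[237.5,195.25],w,[282.4,141.4])[0]; T=tri(s,[238.2,163.3],w,[281.5,302.])[0]
v=T-B; print('bottom',B,'cap',T,'len',np.linalg.norm(v),'lean x,y deg',np.degrees(np.arctan2([v@xr,v@yr],v[2])))
# lean from the scene axis slope alone, taken in the rack x-z plane
for th in (0,2,4,5,6,8):
    a=np.sin(np.radians(th))*xr*-1+np.cos(np.radians(th))*np.array([0,0,1]); P=proj(s,[G-.02*a,G-.07*a]); Q=proj(w,[G,G-.075*a])
    print(th,'scene slope px per row',(P[1]-P[0])[0]/(P[1]-P[0])[1],'wrist len',Q[0,1]-Q[1,1])
for e in (50,53,55,57): 
    f=quat(np.radians(-e),-1); print(e,bot.ik(tcp(G,f),f.as_quat()))
E
python3 fix.py
```

```text
bottom [0.44819396 0.13856289 0.22816774] cap [0.44172764 0.13846817 0.30137368] len 0.07349102563825259 lean x,y deg [-4.99766507 -0.71756239]
0 scene slope px per row 0.07686821846561691 wrist len 155.77294145613774
2 scene slope px per row 0.05012274087608003 wrist len 158.70850521781733
4 scene slope px per row 0.022274754626600557 wrist len 161.56541487331634
5 scene slope px per row 0.007893671442646655 wrist len 162.96270951642293
6 scene slope px per row -0.006817704972750071 wrist len 164.33829212344864
8 scene slope px per row -0.03731595327862689 wrist len 167.02134583666148
50 [ 0.40781926  0.7483468  -0.97327076  1.51972103  0.03625687  1.85657947
 -2.34380609]
53 [ 0.39879034  0.77550383 -0.96540966  1.50366525  0.01726008  1.88938376
 -2.35282827]
55 [ 0.39306034  0.7932756  -0.96022557  1.49358886  0.00401826  1.91065368
 -2.35917418]
57 [ 0.38755125  0.81077611 -0.95507023  1.48402885 -0.00969263  1.9314393
 -2.36578174]
```

Two estimates agree on a lean of about 5°, from triangulation (length 73.5 mm against 75 mm) and from the scene slope. I'll turn the tool 5° further and recheck.

Run:
```python
from h import *
f=quat(np.radians(-55),-1); G=np.array([.44,.14,.30]); P=tcp(G,f)
bot.move_l(P,f.as_quat(),v=0.03); bot.wait(.5)
print(bot.read_time_s(),bot.read_tool_pos()-P,bot.read_width(),bot.read_grasp_force(),(R.from_quat(bot.read_ee_rot())*f.inv()).magnitude())
s=viewer.read_camera("scene");w=viewer.read_camera("wrist")
sc=cv2.resize(s["color"][140:220,190:290],None,fx=8,fy=8,interpolation=cv2.INTER_CUBIC)
ww=cv2.resize(w["color"][110:350,230:340],None,fx=2.667,fy=2.667,interpolation=cv2.INTER_CUBIC)[:640]
a=np.linspace(0,2*np.pi,16)
for h,r in ((.007,.0095),(-.007,.0095),(-.075,.008)):
    c=G+[0,0,h]+np.c_[r*np.cos(a),r*np.sin(a),0*a]
    for Q in proj(s,c): cv2.circle(sc,tuple(int(v) for v in ((Q-[190,140]+.5)*8)),2,(255,0,255),-1)
    for Q in proj(w,c): cv2.circle(ww,tuple(int(v) for v in ((Q-[230,110]+.5)*2.667)),2,(255,0,255),-1)
full=cv2.resize(s["color"],(853,640))
cv2.imwrite("pics/u3.png",np.hstack([sc,ww,full]))
```

```text
12.6333 [-3.45216703e-06  9.72219230e-06  9.98997712e-05] 0.01700176183750988 58.499404191970825 0.0005732911443215562
```

View pics/u3.png

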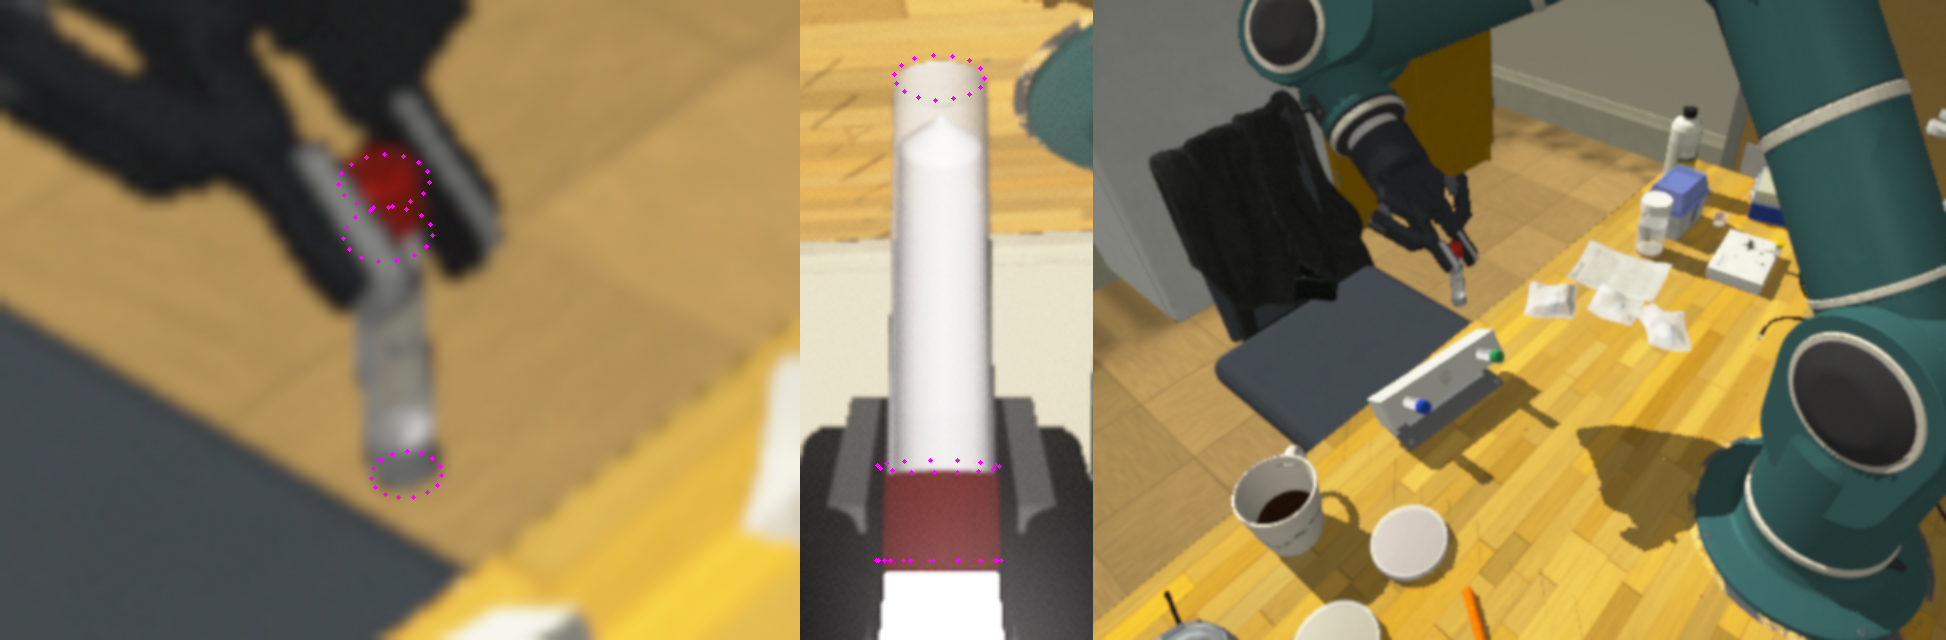

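The predicted rings for a plumb tube now land on the tube's bottom end in both views: about (404,470) in the scene crop and (940,78) in the wrist panel. The bottom is about 0.22 m up, the grip is steady, and the other tubes, dish and jar haven't moved. I'm handing the job in.

```bash
python3 -c "
from plant import bot, viewer, order
print(bot.read_qd(),bot.read_grasp_force(),bot.read_time_s()); print(order.sign_off())"
```

```text
[-1.19428260e-03  3.32831247e-03 -3.72139990e-04  2.05990993e-04
 -5.06999493e-05  1.69423080e-03 -2.38510620e-03] 58.498772978782654 12.7333
the job is handed in; nothing more can be done
None
```

I drew the red-capped tube from the middle socket and handed the job in at 12.7 s, with the tube held upright, cap on top, its bottom about 22 cm above the bench; the other two tubes, the petri dish and the jar looked undisturbed in the last picture.

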